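# Fit the sharpening stone into its sloping holder

### The arm

A 6-joint arm with a two-finger parallel gripper is mounted at the origin on the work surface. World frame = base frame: x ahead of the robot, y to its left, z up, the work surface at z = 0. Lengths are in mm, angles in degrees, forces in N, time in s.
With the tool pointing down it reaches from about 350 to 850 mm from the base axis. Payload 8.1 kg.
Tool frame: the origin (TCP) lies on the centre line of the jaws, within the pads' length; the fingertips stand 19 mm ahead of it and the grasp point (between the pads) is the TCP (r.tip_reach is the z of the fingertips in the tool frame, in mm); z points along the fingers, y is the line along which they close (so a half turn about z gives the same grasp; the last joint's range is limited). The gripper opens to 85 mm and grips with 20 to 120 N. Pads are 22 mm wide; open, the fingers measure 114 mm over their backs; the gripper's body (76 mm by 85 mm) begins 54 mm behind the grasp point. The pads swing forward as they close: fully open they stand 13 mm farther back than shut.
Start: joints at [61.742, 7.471, 85.268, -0, 87.261, -4.893], TCP at [237.934, 550.811, 250.292] pointing down, gripper open.
Joint ranges: [-169.43, 169.43], [-51.17, 129.36], [1.28, 143.12], [-76.62, 256.62], [0, 156.53], [-152.29, 152.29]. Speed limits (degrees/s): [136.94, 136.94, 159.86, 180, 180, 180].

### API

Orientations are given as [roll, pitch, yaw] about the fixed x, y, z axes, in that order (R = Rz(yaw) Ry(pitch) Rx(roll)).
In Python, from bench import r gives the robot as it stands. The module is installed in compiled form; this text tells all that it offers.
- The arm moves only by the shell command python3 -m handwheel 'ROWS' [FORCE]. ROWS is JSON, a list of rows, each a list of 7 numbers: the shift along the tool's x, y, z in m, then the turn, a rotation vector about the tool's x, y, z in degrees, then the finger opening in m, from 0 to 0.0854. In form: [[tx, ty, tz, ax, ay, az, claw], ...]. A call has 1 to 8 rows; each row shifts and turns the commanded pose from where the row before left it, along the tool's axes as they then stand; what a row does not reach is not made up. A row lasts 1/12 s, in which the tool goes at most 41.7 mm and 7.16 degrees, less where a joint would pass 70% of its speed; a pose out of reach is approached as far as the arm can. A call with a gripper value outside its range is refused whole. The fingers move at their own pace and stop on an object; FORCE is the grip in N (left out, the last holds). Time passes only in rows, so rows that do not move let the fingers close. It gives the time, the measured TCP pose, the force, the opening and the grip force at its end, in the units of the state.
- r.sense(): the state, without advancing time (a new reading comes with each control period).
- r.snapshot(name): name is "scene" or "side" or "wrist"; returns (picture, depth): 384x512x3 uint8, blue, green, red; 384x512 float32, mm along the optical axis (not along the pixel's ray), 0 where there is no reading.
- r.calibration(name): a dict with "vfov" (degrees; the focal length in pixels is half the picture's height over the tangent of half this angle, whatever the lens; pixels are square), "cx", "cy" (the principal point, pixels), "dist" ([k1, k2, p1, p2, k3] as OpenCV has them; the pictures are not rectified), "rvec" (rotation vector, rad) and "tvec" (3), from world to camera coordinates, as OpenCV has them; the wrist camera has in their place "tool_from_camera" (4x4, takes a point from camera to tool coordinates, whose origin is the TCP and whose axes are the flange's). Camera axes: x right, y down, z forward; pixel columns grow to the right and rows downward; lengths in mm; the calibration is good to about 2 mm. A picture is of the moment at which its call begins: read the wrist's pose just before it. calibration takes no time and is no camera call.
- r.hand_in(): hands the job in; it is judged then, once.
The state is a dict: "time": time; "joint_pos": joint angles; "qd": joint speeds; "joint_efforts": joint torques, N m; "tool_pos": TCP position; "tcp_rot": TCP orientation; "ft_force": force on the tool from outside, world axes, zero at the start; "wrist_torque": the same for the moment, N m; "finger_gap": finger opening in mm; "grip_force": force on a finger pad.
Only numpy, scipy, OpenCV 4.12 (cv2) and the standard library are available. Lean on these libraries where they do the work, as an engineer would, in place of code of your own. Each camera call takes 0.05 s, during which the arm holds its last target. There are 200 camera calls.

### The job

Take the wooden offcut out of the recess of the sloping stone holder and put it in the scrap bin. Then lay the large sharpening stone in the recess and press it fully home, so that its top is flush with the holder's face all round. Leave the other things on the bench where they are.

Things in the scene. Friction and masses are not known exactly. Their poses are not given: they have to be found in the camera images.
- holder: the stone holder: fixed wooden stand, its light-wood face sloping 25 deg from level, low edge towards the robot. Face 216 mm (y, level) by 104 mm (up the slope), edges 46 and 90 mm above the bench. Origin: on the bench below the middle of the face; z up, x away from the robot.
- recess: rectangular recess in the holder's sloping face. Origin: centre of its floor. z: square out of the face (25 deg off vertical, leaning towards the robot); x: up the slope, across the recess; y: level, along it. 153 mm long (y), 59 mm wide (x), 28 mm deep: the face is the plane z = 28 mm.
- cheek_a: sprung dark-wood cheek in the recess's +y end wall, rounded above and below; bulges 2.7 mm into the recess, from 7 to 23 mm below the face. With its twin it grips the stone by its ends, which so does not drop in but must be pushed home with about 4 to 15 N. Origin: inside the wall, 15 mm below the face.
- cheek_b: the same sprung cheek in the recess's -y end wall.
- stone: the sharpening stone: plain grey block 150 x 56 x 28 mm, about 0.45 kg, lying flat on the bench to the left or right of the holder. Origin: centre of its underside; y along its length, x across its width, z up. Either end may go either way.
- stone_center (a point): the centre of the sharpening stone, 14 mm above the underside's centre; 14 mm above the recess floor when the stone is fully home.
- offcut: wooden offcut lying in the recess: 34 mm wide (x), 46 mm high (z) over 60 mm of its length (y from -30 to 30 mm), and a 32 mm high step for another 15 mm at the +y end; about 70 g. It lies along the recess, its underside on the recess floor, so it stands 18 mm proud of the face. Origin: centre of the underside of the 60 mm part; axes parallel to the recess's at the start.
- offcut_center (a point): the centre of the offcut's 60 mm part, 23 mm above its underside.
- bin: open plank-wood scrap bin, fixed to the bench on the other side of the holder from the stone: 160 mm (x) by 180 mm (y), 80 mm high outside, walls and floor 6 mm. Origin: centre of its underside, z up.
- slip_stone: small grey slip stone, 105 x 40 x 18 mm, lying flat in front of the holder; too small for the recess. Origin: centre of underside. Bystander.
- bowl: turned wooden bowl, 130 mm across, 60 mm high. Origin: centre of underside. Bystander.
- blank: tapered round wooden blank standing upright, 68 mm across at the foot, 110 mm high. Origin: centre of underside. Bystander.
- mallet: turned carver's mallet of dark wood standing on its head, 80 mm across, 205 mm high. Origin: centre of underside. Bystander.
- billet: squared wooden billet lying flat, 170 x 60 x 55 mm. Origin: centre of underside. Bystander.
- brush: wooden-handled brush lying at the left side of the bench. Origin: underside near its middle. Bystander.
- gouge: turning gouge lying at the right side of the bench, 330 mm long, 28 mm thick, wooden handle and steel shank. Origin: underside near its middle. Bystander.
Mind the look-alikes: they are no part of the job. There is more than one size of the offcut; the one meant has the size given above.

How it is judged (in metres and radians):
On the way, in this order (a step that is already met when the one before it is completed fails the run):
1. the offcut lies in the scrap bin (x of offcut_center in the frame of bin between -0.074 and 0.074 m and y of offcut_center in the frame of bin between -0.084 and 0.084 m and z of offcut_center in the frame of bin between 0 and 0.07 m), for 0.2 s.
2. the stone is flush in the recess (x of stone_center in the frame of recess between -0.004 and 0.004 m and y of stone_center in the frame of recess between -0.004 and 0.004 m and z of stone_center in the frame of recess between 0.011 and 0.0165 m and angle between the z axis of stone and the z axis of recess, either way round below 0.05 rad and angle between the y axis of stone and the y axis of recess, either way round below 0.06 rad), for 0.2 s.
At the end, for the whole second after the job is handed in: Offcut's centre inside the bin and under 70 mm above its underside; stone's centre within 4 mm of the recess's middle along x and y and 11 to 16.5 mm above its floor (at most 2.5 mm proud), its z within 0.05 rad and its y within 0.06 rad of the recess's; both at rest (all of step 1 and all of step 2 and linear speed of each of stone, offcut below 0.02 m/s); the robot touches nothing.
It fails at once if another thing on the bench (slip stone, bowl, blank, mallet, billet, brush or gouge) is shifted more than 40 mm (distance of any of slip_stone, bowl, blank, mallet, billet, brush, gouge from where it was at the start of the episode above 0.04 m).
It also fails if it takes over 72 s, if anything falls off the work surface, if the arm or the gripper's body presses on something with over 40 N, if the wrist force passes 120 N, or if a joint passes its speed limit or range.

## Working session

There is one attempt and no reset: what is moved stays moved. The work goes in short steps, Python scripts to look and compute and a shell command to move; the robot and the scene stay as the last step left them, time stands still between calls to the robot, and variables do not carry over. Pictures are saved under pics/ and viewed, at most 10 in all, crops included, and the job is handed in when it is done.

```bash
mkdir -p pics
cat > h.py <<'E'
import numpy as np, cv2
from scipy.spatial.transform import Rotation as R
from bench import r
def K(c,h=384):
    f=h/2/np.tan(np.radians(c["vfov"])/2); return np.array([[f,0,c["cx"]],[0,f,c["cy"]],[0,0,1]])
def tool():
    s=r.sense(); T=np.eye(4); T[:3,:3]=R.from_euler('xyz',s["tcp_rot"],degrees=True).as_matrix(); T[:3,3]=s["tool_pos"]; return T
def W(name,T=None):
    c=r.calibration(name)
    if name=="wrist": return (tool() if T is None else T)@np.array(c["tool_from_camera"])
    M=np.eye(4); M[:3,:3]=cv2.Rodrigues(np.array(c["rvec"],float))[0]; M[:3,3]=np.ravel(c["tvec"]); return np.linalg.inv(M)
def shot(name,tag):
    M=W(name); p,d=r.snapshot(name); cv2.imwrite(f"pics/{tag}.png",p); np.savez(f"{tag}.npz",p=p,d=d,M=M); return p,d,M
def cloud(name,d,M):
    c=r.calibration(name); h,w=d.shape
    uv=np.stack(np.meshgrid(np.arange(w),np.arange(h)),-1).reshape(-1,1,2).astype(np.float64)
    n=cv2.undistortPoints(uv,K(c),np.array(c["dist"],float)).reshape(h,w,2)
    P=np.dstack([n[...,0]*d,n[...,1]*d,d]); P=P@M[:3,:3].T+M[:3,3]; P[d<=0]=np.nan; return P
E
python3 - <<'E'
from h import *
print(r.sense())
for n in("scene","side"):
    p,d,M=shot(n,n+"0"); print(n,M.round(2).tolist()); 
    c=r.calibration(n); print(c["vfov"],c["dist"])
print(np.array(r.calibration("wrist")["tool_from_camera"]).round(2).tolist(), r.calibration("wrist")["vfov"])
E
```

```text
{'time': 0.0, 'joint_pos': array([ 6.17425183e+01,  7.51441158e+00,  8.53275550e+01, -8.90356672e-05,
        8.72598893e+01, -4.89668670e+00]), 'qd': array([ 0.12504968,  0.03787944,  0.05992068, -0.01908388,  0.06109278,
       -0.07135048]), 'joint_efforts': array([ 1.45083846e-03, -5.69381583e+01, -5.00568616e+01,  1.62129213e-04,
        1.43467335e-02,  7.88425223e-05]), 'tool_pos': array([237.69389094, 550.37605575, 249.2681658 ]), 'tcp_rot': array([-1.79898508e+02, -8.60574186e-03,  1.56639202e+02]), 'ft_force': array([ 0.04341488, -0.07718329,  0.08250899]), 'wrist_torque': array([-0.0117904 , -0.01559046, -0.07773001]), 'grip_force': 0.0, 'finger_gap': 85.423371510138}
scene [[0.03, 0.85, -0.52, 1176.11], [1.0, -0.02, 0.03, -37.86], [0.01, -0.52, -0.85, 1164.72], [0.0, 0.0, 0.0, 1.0]]
51.68019660607999 [-0.07882246  0.          0.          0.          0.        ]
side [[0.87, -0.34, 0.36, -54.1], [-0.49, -0.57, 0.66, -1035.47], [-0.02, -0.75, -0.66, 1104.26], [0.0, 0.0, 0.0, 1.0]]
50.70842905662649 [-0.06272669  0.          0.          0.          0.        ]
[[0.0, -0.95, -0.32, 79.64], [1.0, 0.0, 0.0, -0.93], [0.0, -0.32, 0.95, -123.58], [0.0, 0.0, 0.0, 1.0]] 62.47634461551011
```

View pics/scene0.png

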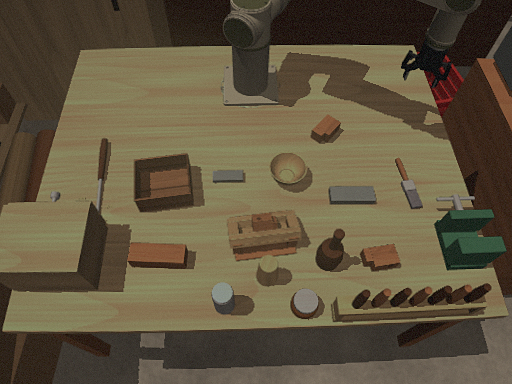

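View pics/side0.png

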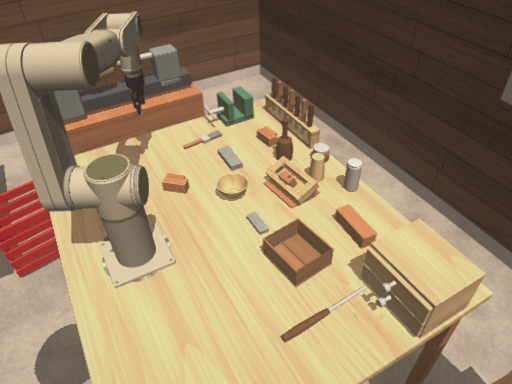

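The scene camera looks towards the robot, with image right = +y and down = +x. It shows the holder with the offcut at (263,230), the stone at (353,195), the bin at (163,182), the slip stone at (228,176), the bowl at (289,168), the mallet at (331,250) and the blank at (268,270). The side view agrees: holder (290,182), stone (230,157), bin (297,250).

Run:
```python
from h import *
def rect(Q): 
    q=cv2.minAreaRect(Q[:,:2].astype(np.float32)); return np.round(q[0],1),np.round(q[1],1),round(q[2],1)
for n in("scene","side"):
    z=np.load(n+"0.npz"); P=cloud(n,z["d"],z["M"]); np.save(n+"P.npy",P)
    print(n)
    px={"scene":dict(stone=(353,195),holder=(263,230),bin=(163,182),slip=(228,176),bowl=(289,165),bench=(330,215),off=(262,219),mallet=(338,236),blank=(268,263)),
        "side":dict(stone=(230,157),holder=(290,182),bin=(297,250),slip=(257,223),bench=(210,230),off=(286,176),mallet=(285,130),blank=(318,158))}[n]
    for k,(u,v) in px.items(): print(k,P[v,u].round(1))
F=np.concatenate([np.load(n+"P.npy").reshape(-1,3) for n in("scene","side")])
for n in("scene","side"):
    P=np.load(n+"P.npy").reshape(-1,3)
    def box(x0,x1,y0,y1,z0,z1): 
        m=(P[:,0]>x0)&(P[:,0]<x1)&(P[:,1]>y0)&(P[:,1]<y1)&(P[:,2]>z0)&(P[:,2]<z1); return P[m]
    z=np.load(n+"0.npz"); Q=z
    c=np.load(n+"P.npy")[ (195 if n=="scene" else 157),(353 if n=="scene" else 230)]
    S=box(c[0]-70,c[0]+70,c[1]-110,c[1]+110,20,36); print(n,"stone",rect(S),np.median(S[:,2]),len(S))
```

```text
scene
stone [539.3 326.4  28.3]
holder [667.7  20.3  51.1]
bin [ 458.3 -312.3    6.3]
slip [448.4 -88.5  19.7]
bowl [402.5 125.1  10.8]
bench [595.3 247.2  -3.3]
off [646.8  17.1  85.2]
mallet [760.4 210.1 203. ]
blank [795.9  26.6 111. ]
side
stone [527.2 309.1  29.1]
holder [637.9 -10.7  66.5]
bin [ 496.9 -279.5    9.6]
slip [ 435.8 -101.1   19.4]
bench [274.6 -28.9   2.5]
off [635.1  15.2  80.3]
mallet [748.2 205.4 154. ]
blank [787.4  13.8 112.2]
scene stone (array([533.8, 324.4]), array([151.7,  57. ]), 87.9) 26.252646136267003 673
side stone (array([529. , 324.2]), array([157.4,  59.4]), 89.2) 27.568107174564375 277
```

```bash
H="python3 -m handwheel"
$H '[[0,0,0,0,0,6.66,0.0854],[0,0,0,0,0,6.66,0.0854],[0,0,0,0,0,6.66,0.0854],[0,0,0,0,0,6.66,0.0854],[0,0,0,0,0,6.66,0.0854]]'
$H '[[0,0,0,0,0,6.66,0.0854],[0,0,0,0,0,6.66,0.0854],[0,0,0,0,0,6.66,0.0854],[0,0,0,0,0,6.66,0.0854],[0,0,0,0,0,6.66,0.0854]]'
$H '[[-0.0316,0.0258,-0.0017,0,0,0,0.0854],[-0.0316,0.0258,-0.0017,0,0,0,0.0854],[-0.0316,0.0258,-0.0017,0,0,0,0.0854],[-0.0316,0.0258,-0.0017,0,0,0,0.0854],[-0.0316,0.0258,-0.0017,0,0,0,0.0854],[-0.0316,0.0258,-0.0017,0,0,0,0.0854],[-0.0316,0.0258,-0.0017,0,0,0,0.0854],[-0.0316,0.0258,-0.0017,0,0,0,0.0854]]'
$H '[[-0.0316,0.0258,-0.0017,0,0,0,0.0854],[-0.0316,0.0258,-0.0017,0,0,0,0.0854],[-0.0316,0.0258,-0.0017,0,0,0,0.0854],[-0.0316,0.0258,-0.0017,0,0,0,0.0854],[-0.0316,0.0258,-0.0017,0,0,0,0.0854],[-0.0316,0.0258,-0.0017,0,0,0,0.0854],[-0.0316,0.0258,-0.0017,0,0,0,0.0854],[-0.0316,0.0258,-0.0017,0,0,0,0.0854]]'
$H '[[0,0,0,0,0,0,0.0854],[0,0,0,0,0,0,0.0854],[0,0,0,0,0,0,0.0854]]'
python3 - <<'E'
from h import *
print(r.tip_reach); shot("wrist","w1"); s=r.sense(); print(s["tool_pos"],s["tcp_rot"],s["joint_pos"])
E
```

```text
time: 0.52
tool_pos: [237.8, 550.5, 249.7]
tcp_rot: [-179.9, 0.0, 123.0]
ft_force: [-0.0, -0.3, 0.3]
finger_gap: 85.7
grip_force: 0.0
time: 0.93
tool_pos: [237.8, 550.5, 249.7]
tcp_rot: [-180.0, 0.1, 89.7]
ft_force: [-0.3, -0.2, 0.1]
finger_gap: 85.4
grip_force: 0.0
time: 1.6
tool_pos: [445.1, 296.3, 263.6]
tcp_rot: [-180.0, 0.0, 90.0]
ft_force: [0.2, 0.7, 0.6]
finger_gap: 85.3
grip_force: 0.0
time: 2.27
tool_pos: [651.8, 43.6, 277.0]
tcp_rot: [-180.0, -0.0, 90.0]
ft_force: [-0.0, 0.7, 0.6]
finger_gap: 85.3
grip_force: 0.0
time: 2.52
tool_pos: [650.7, 45.4, 276.6]
tcp_rot: [-179.9, -0.0, 90.0]
ft_force: [0.4, 0.7, -0.2]
finger_gap: 85.5
grip_force: 0.0
19.0
[650.48448541  46.21063248 277.05091702] [-1.79940028e+02 -2.54266297e-02  9.00627013e+01] [-4.52833293e-01  1.50825468e+01  7.38866634e+01  2.48904921e-02
  9.10909881e+01 -5.15087095e-01]
```

View pics/w1.png

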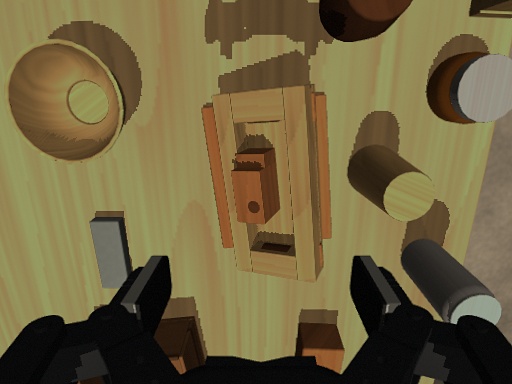

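The wrist view (right = +x, up = +y) shows the recess roughly at columns 235–290, rows 122–250. The offcut is in it, top at (254,195) and step at (258,157). The holder is slightly yawed.

```bash
cat > meas.py <<'E'
from h import *
def analyse(P,verbose=1):
    m=(abs(P[...,0]-650)<75)&(abs(P[...,1]-15)<125)&(P[...,2]>40)&(P[...,2]<97); Q=P[m]
    best=None; rng=np.random.default_rng(0)
    for _ in range(3000):
        a,b,c=Q[rng.choice(len(Q),3,False)]; n=np.cross(b-a,c-a); l=np.linalg.norm(n)
        if l<1: continue
        n/=l; n*=np.sign(n[2])
        if abs(np.degrees(np.arccos(n[2]))-25)>6 or n[0]>0: continue
        k=abs((Q-a)@n)<2
        if best is None or k.sum()>best.sum(): best=k
    F=Q[best]
    for _ in range(4):
        c=F.mean(0); n=np.linalg.svd(F-c)[2][2]; n*=np.sign(n[2]); F=Q[abs((Q-c)@n)<2]
    y=np.cross(n,[0,0,1.]); y/=np.linalg.norm(y); y*=np.sign(y[1]); x=np.cross(y,n)
    return c,np.stack([x,y,n],1),F,Q
E
python3 - <<'E'
from meas import *
for n,f in(("wrist","w1"),("scene","scene0"),("side","side0")):
    z=np.load(f+".npz"); P=cloud(n,z["d"],z["M"]); c,A,F,Q=analyse(P)
    print(n,"tilt",np.degrees(np.arccos(A[2,2])).round(2),"yaw",np.degrees(np.arctan2(-A[0,1],A[1,1])).round(2),"c",c.round(1),len(F))
    L=(F-c)@A; q=cv2.minAreaRect(L[:,:2].astype(np.float32)); print(" face rect",[np.round(v,1) for v in q], "world",(c+A@[*q[0],0]).round(1))
    L=(Q-c)@A; off=L[(L[:,2]>9)&(L[:,2]<24)&(abs(L[:,0])<35)]; 
    t=off[off[:,2]>14]
    if len(t)>20:
        q=cv2.minAreaRect(t[:,:2].astype(np.float32)); print(" offtop",[np.round(v,1) for v in q],np.median(t[:,2]).round(1),len(t),"world",(c+A@[*q[0],np.median(t[:,2])]).round(1))
    if n=="wrist":
        # recess from picture in face plane
        lo=L[(L[:,2]<-6)&(abs(L[:,0])<40)&(abs(L[:,1])<85)]; print(" recess low pts",np.percentile(lo,[1,99],axis=0).round(1))
# rectified wrist picture on the face plane, 3px/mm, origin c
z=np.load("w1.npz"); c,A,F,Q=analyse(cloud("wrist",z["d"],z["M"])); np.savez("face.npz",c=c,A=A)
cal=r.calibration("wrist"); Mi=np.linalg.inv(z["M"])
s=2.5; X,Y=np.meshgrid(np.arange(-65,65,1/s),np.arange(120,-120,-1/s))
Wp=c+np.stack([X,Y,0*X],-1).reshape(-1,3)@A.T; Cp=Wp@Mi[:3,:3].T+Mi[:3,3]
uv=cv2.projectPoints(Cp,np.zeros(3),np.zeros(3),K(cal),np.array(cal["dist"],float))[0].reshape(*X.shape,2).astype(np.float32)
cv2.imwrite("pics/rect1.png",cv2.remap(z["p"],uv[...,0],uv[...,1],cv2.INTER_LINEAR)); print(X.shape)
E
```

```text
wrist tilt 25.01 yaw 5.91 c [662.3  32.   71.1] 9296
 face rect [array([ -7.2, -14.4]), array([104.8, 215.9]), np.float64(0.1)] world [657.3  17.1  68. ]
 offtop [array([-18.4, -15. ]), array([60.5, 33.2]), np.float64(89.9)] 18.0 1497 world [639.7  14.6  79.7]
 recess low pts [[-37.3 -83.5 -29.4]
 [ 11.6  60.8  -6.5]]
scene tilt 24.98 yaw 5.69 c [664.2  17.9  71. ] 729
 face rect [array([-9.5,  2.7]), array([215.3, 108.5]), np.float64(90.0)] world [655.4  19.8  67. ]
 offtop [array([-18.4,   2.1]), array([60.4, 33. ]), np.float64(88.6)] 18.0 144 world [639.9  17.6  79.5]
side tilt 24.44 yaw 5.41 c [651.8  17.4  67.7] 338
 face rect [array([ 1.6, -0.5]), array([104.2, 217.6]), np.float64(0.5)] world [653.3  17.   68.4]
 offtop [array([-11.4,  -2.2]), array([64.4, 34.1]), np.float64(89.1)] 18.3 99 world [634.2  13.5  79.6]
(600, 325)
```

View pics/rect1.png

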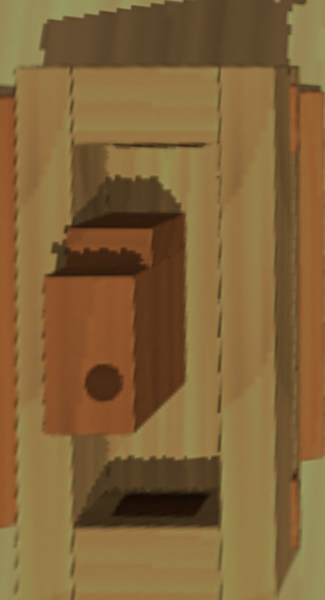

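```bash
cat >> h.py <<'E'
def targ(Az,p):
    """tool rotation facing frame Az (x up slope,y,n): tool x=Az y, tool y=Az x, z=-n"""
    T=np.eye(4); T[:3,:3]=np.stack([Az[:,1],Az[:,0],-Az[:,2]],1); T[:3,3]=p; return T
def go(T):
    C=tool(); D=np.linalg.inv(C)@T; rv=R.from_matrix(D[:3,:3]).as_rotvec(degrees=True)
    print("turn",rv.round(2),"shift(after turn, mm)",(T[:3,:3].T@(T[:3,3]-C[:3,3])).round(1),"shift before",D[:3,3].round(1))
E
python3 - <<'E'
from h import *
f=np.load("face.npz"); c,A=f["c"],f["A"]; np.set_printoptions(suppress=True)
print(A.round(4).tolist())
top=c+A@[-18.4,-15,18.0]; fc=c+A@[-7,-14.3,0]; print(top,fc)
go(targ(A,top+63*A[:,2])); print(r.sense()["tool_pos"])
E
```

```text
[[0.9014, -0.1029, -0.4205], [0.0933, 0.9947, -0.0435], [0.4228, 0.0, 0.9062]]
[639.68040864  14.61617651  79.61383087] [657.45422481  17.15946955  68.12152391]
turn [-25.05   1.25  -5.76] shift(after turn, mm) [-30.3 -96.2 110. ] shift before [-34.4 -37.2 140.4]
[650.48448541  46.21063248 277.05091702]
```

```bash
H="python3 -m handwheel"
$H '[[0,0,0,-6.26,0.31,-1.44,0.055],[0,0,0,-6.26,0.31,-1.44,0.055],[0,0,0,-6.26,0.31,-1.44,0.055],[0,0,0,-6.26,0.31,-1.44,0.055],[-0.0076,-0.024,0.0275,0,0,0,0.055],[-0.0076,-0.024,0.0275,0,0,0,0.055],[-0.0076,-0.024,0.0275,0,0,0,0.055],[-0.0076,-0.024,0.0275,0,0,0,0.055]]'
$H '[[0,0,0,0,0,0,0.055],[0,0,0,0,0,0,0.055],[0,0,0,0,0,0,0.055]]'
python3 - <<'E'
from h import *
f=np.load("face.npz"); c,A=f["c"],f["A"]
top=c+A@[-18.4,-15,18.0]; go(targ(A,top+3*A[:,2])); shot("wrist","w2"); s=r.sense(); print(s["joint_pos"],s["finger_gap"])
E
```

```text
time: 3.23
tool_pos: [612.8, 12.5, 136.8]
tcp_rot: [154.8, 0.1, 96.0]
ft_force: [0.4, 0.6, -0.3]
finger_gap: 55.1
grip_force: 0.0
time: 3.48
tool_pos: [615.6, 11.9, 140.2]
tcp_rot: [154.7, 0.1, 95.9]
ft_force: [-0.2, -0.5, 0.7]
finger_gap: 54.9
grip_force: 0.0
turn [0.26 0.04 0.05] shift(after turn, mm) [ 0.2 -3.7 62.2] shift before [ 0.2 -3.9 62.2]
[ -6.63970526  -6.26810117 114.44342475   7.19824704  47.18585875
 -16.34095381] 54.64423413423125
```

View pics/w2.png

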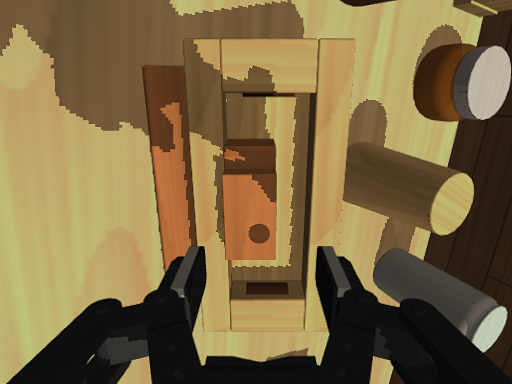

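The second wrist view, now square to the face, shows the offcut top at (250,215) and its step at (250,155), hard by the low wall. I'll re-measure from it.

Run:
```python
from meas import *
z=np.load("w2.npz"); P=cloud("wrist",z["d"],z["M"]); c,A,F,Q=analyse(P)
L=(F-c)@A; q=cv2.minAreaRect(L[:,:2].astype(np.float32)); print([np.round(v,1) for v in q],(c+A@[*q[0],0]).round(1), np.degrees(np.arccos(A[2,2])),np.degrees(np.arctan2(-A[0,1],A[1,1])))
L=(Q-c)@A; t=L[(L[:,2]>14)&(L[:,2]<22)&(abs(L[:,0])<40)]; q=cv2.minAreaRect(t[:,:2].astype(np.float32)); print([np.round(v,1) for v in q],np.median(t[:,2]),(c+A@[*q[0],np.median(t[:,2])]).round(1))
np.savez("face2.npz",c=c,A=A)
Pt=np.median([r.sense()["tool_pos"] for _ in range(20)],0); print(Pt)
go(targ(A,c+A@[*q[0],np.median(t[:,2])+3]))
```

```text
bash:   642 Killed                     python3 - <<'E'
from meas import *
z=np.load("w2.npz"); P=cloud("wrist",z["d"],z["M"]); c,A,F,Q=analyse(P)
L=(F-c)@A; q=cv2.minAreaRect(L[:,:2].astype(np.float32)); print([np.round(v,1) for v in q],(c+A@[*q[0],0]).round(1), np.degrees(np.arccos(A[2,2])),np.degrees(np.arctan2(-A[0,1],A[1,1])))
L=(Q-c)@A; t=L[(L[:,2]>14)&(L[:,2]<22)&(abs(L[:,0])<40)]; q=cv2.minAreaRect(t[:,:2].astype(np.float32)); print([np.round(v,1) for v in q],np.median(t[:,2]),(c+A@[*q[0],np.median(t[:,2])]).round(1))
np.savez("face2.npz",c=c,A=A)
Pt=np.median([r.sense()["tool_pos"] for _ in range(20)],0); print(Pt)
go(targ(A,c+A@[*q[0],np.median(t[:,2])+3]))
E
```

```bash
sed -i 's/np.linalg.svd(F-c)\[2\]\[2\]/np.linalg.eigh(np.cov((F-c).T))[1][:,0]/' meas.py
cat >> meas.py <<'E'
def report(f):
    z=np.load(f+".npz"); P=cloud("wrist",z["d"],z["M"]); c,A,F,Q=analyse(P)
    L=(F-c)@A; lo,hi=np.percentile(L[:,:2],[.3,99.7],axis=0); q=cv2.minAreaRect(L[:,:2].astype(np.float32)); fc=c+A@[*q[0],0]
    print("face",[np.round(v,1) for v in q],fc.round(1), "tilt",np.degrees(np.arccos(A[2,2])).round(2),"yaw",np.degrees(np.arctan2(-A[0,1],A[1,1])).round(2))
    L=(Q-c)@A; t=L[(L[:,2]>14)&(L[:,2]<22)&(abs(L[:,0])<40)]; o=None
    if len(t)>50:
        q=cv2.minAreaRect(t[:,:2].astype(np.float32)); o=c+A@[*q[0],np.median(t[:,2])]
        print("off",[np.round(v,1) for v in q],np.median(t[:,2]).round(1),o.round(1))
    np.savez("face_"+f+".npz",c=fc,A=A); return fc,A,o
E
python3 - <<'E'
from meas import *
fc,A,o=report("w2"); go(targ(A,o+3*A[:,2])); print(r.sense()["tool_pos"], np.load("w2.npz")["M"][:3,3])
report("w1")
E
```

```text
face [array([  1.7, -27.4]), array([104.6, 216.6]), np.float64(0.1)] [656.9  17.2  68.1] tilt 25.04 yaw 5.98
off [array([-10.7, -28. ]), array([60.8, 34.1]), np.float64(89.9)] 18.1 [638.2  14.6  79.2]
turn [0.35 0.1  0.  ] shift(after turn, mm) [ 0.6 -6.6 62.6] shift before [ 0.7 -7.  62.6]
[616.55884438  11.77408877 141.43047067] [556.4098032   86.35656605 251.91075853]
face [array([ -7.2, -14.4]), array([104.8, 215.9]), np.float64(0.1)] [657.3  17.1  68. ] tilt 25.01 yaw 5.91
off [array([-19.2, -15. ]), array([34.8, 60.5]), np.float64(0.1)] 18.0 [639.   14.5  79.3]
```

```bash
H="python3 -m handwheel"
$H '[[0,-0.005,0.040,0,0,0,0.055],[0,0,0,0,0,0,0.055],[0,0,0,0,0,0,0.055],[0,0,0,0,0,0,0.055],[0,0,0,0,0,0,0.055],[0,0,0,0,0,0,0.055]]'
python3 -m handwheel '[[0,0,0,0,0,0,0.055]]' | sed -n 2,3p
python3 - <<'E'
from h import *
A=np.load("face_w2.npz")["A"]; o=np.array([638.6,14.6,79.3]); go(targ(A,o+3*A[:,2]))
E
```

```text
time: 4.03
tool_pos: [628.3, 12.2, 102.5]
tcp_rot: [154.6, 0.1, 95.9]
ft_force: [-0.2, 0.4, -0.6]
finger_gap: 55.0
grip_force: 0.0
tool_pos: [627.6, 12.1, 101.5]
tcp_rot: [154.7, 0.1, 95.9]
turn [ 0.24  0.12 -0.05] shift(after turn, mm) [ 1.3  0.7 21.9] shift before [ 1.4  0.6 21.9]
```

```bash
H="python3 -m handwheel"
$H '[[0.0005,0.0003,0.011,0,0,0,0.055],[0.0005,0.0003,0.011,0,0,0,0.055],[0,0,0,0,0,0,0.055],[0,0,0,0,0,0,0.055]]'
$H '[[0,0,0,0,0,0,0.025],[0,0,0,0,0,0,0.025],[0,0,0,0,0,0,0.025],[0,0,0,0,0,0,0.025],[0,0,0,0,0,0,0.025],[0,0,0,0,0,0,0.025]]' 40
```

```text
time: 4.45
tool_pos: [635.9, 14.2, 79.4]
tcp_rot: [155.0, 0.0, 95.9]
ft_force: [0.2, -0.7, 0.2]
finger_gap: 54.8
grip_force: 0.0
time: 4.95
tool_pos: [636.6, 14.1, 80.5]
tcp_rot: [154.9, 0.1, 95.9]
ft_force: [-4.9, -0.8, 5.8]
finger_gap: 33.3
grip_force: 40.7
```

```bash
H="python3 -m handwheel"
$H '[[0,0,-0.01,0,0,0,0.025],[0,0,-0.02,0,0,0,0.025],[0,0,-0.03,0,0,0,0.025],[0,0,-0.04,0,0,0,0.025],[0,0,-0.03,0,0,0,0.025],[0,0,-0.01,0,0,0,0.025]]'
python3 - <<'E'
from h import *
for n in("scene","side"):
    P=np.load(n+"P.npy").reshape(-1,3); m=(P[:,2]>76)&(P[:,2]<86)&(abs(P[:,0]-475)<130)&(abs(P[:,1]+300)<130)
    q=cv2.minAreaRect(P[m][:,:2].astype(np.float32)); print(n,[np.round(v,1) for v in q],m.sum(),np.median(P[m][:,2]))
A=np.load("face_w2.npz")["A"]; t=R.from_matrix(tool()[:3,:3]); print(r.sense()["tool_pos"],r.sense()["grip_force"],r.sense()["finger_gap"])
E
```

```text
time: 5.45
tool_pos: [578.1, 7.9, 212.1]
tcp_rot: [154.5, 0.1, 95.9]
ft_force: [1.5, -0.1, 0.3]
finger_gap: 33.0
grip_force: 42.6
scene [array([ 480.9, -303.1]), array([163.5, 181.9]), np.float64(6.9)] 314 78.9442203513454
side [array([ 476.3, -304.3]), array([163. , 184.5]), np.float64(7.0)] 325 79.33702800552669
[578.13777437   7.90131553 212.09322875] 42.58535921573639 32.95184331203223
```

```bash
H="python3 -m handwheel"
$H '[[0,0,0,6.25,0,0,0.025],[0,0,0,6.25,0,0,0.025],[0,0,0,6.25,0,0,0.025],[0,0,0,6.4,0,0,0.025]]'
$H '[[-0.02,-0.009,0,0,0,0,0.025],[-0.0333,-0.0146,0,0,0,0,0.025],[-0.0333,-0.0146,0,0,0,0,0.025],[-0.0333,-0.0146,0,0,0,0,0.025],[-0.0333,-0.0146,0,0,0,0,0.025],[-0.0333,-0.0146,0,0,0,0,0.025],[-0.0333,-0.0146,0,0,0,0,0.025],[-0.0333,-0.0146,0,0,0,0,0.025]]'
$H '[[-0.0333,-0.0146,0,0,0,0,0.025],[-0.013,-0.0056,0,0,0,0,0.025],[0,0,0,0,0,0,0.025],[0,0,0,0,0,0,0.025]]'
```

```text
time: 5.78
tool_pos: [577.3, 8.1, 207.0]
tcp_rot: [-179.7, 0.1, 95.9]
ft_force: [1.3, 0.2, 0.3]
finger_gap: 33.2
grip_force: 42.6
time: 6.45
tool_pos: [491.5, -256.4, 205.7]
tcp_rot: [-179.9, 0.0, 95.9]
ft_force: [0.7, 0.5, -0.8]
finger_gap: 33.3
grip_force: 42.6
time: 6.78
tool_pos: [476.7, -303.3, 205.7]
tcp_rot: [-179.9, -0.0, 95.8]
ft_force: [0.7, -0.6, -0.2]
finger_gap: 33.0
grip_force: 42.6
```

```bash
H="python3 -m handwheel"
$H '[[0,0,0.03,0,0,0,0.025],[0,0,0.04,0,0,0,0.025],[0,0,0.035,0,0,0,0.025],[0,0,0.02,0,0,0,0.025],[0,0,0,0,0,0,0.025],[0,0,0,0,0,0,0.025],[0,0,0,0,0,0,0.05],[0,0,0,0,0,0,0.05]]'
$H '[[0,0,0,0,0,0,0.05],[0,0,0,0,0,0,0.05],[0,0,0,0,0,0,0.05],[0,0,-0.02,0,0,0,0.05],[0,0,-0.04,0,0,0,0.05],[0,0,-0.04,0,0,0,0.05],[0,0,-0.04,0,0,0,0.05],[0,0,-0.03,0,0,0,0.05]]'
python3 - <<'E'
from h import *
for n in("scene",):
    p,d,M=shot(n,n+"1"); P=cloud(n,d,M).reshape(-1,3); m=(P[:,2]>20)&(P[:,2]<66)&(abs(P[:,0]-478)<55)&(abs(P[:,1]+303)<65); print(m.sum(),np.median(P[m],0),P[m][:,2].max())
    cv2.imwrite("pics/bin.png",cv2.resize(p[110:280,100:320],None,fx=3,fy=3))
E
```

```text
time: 7.45
tool_pos: [478.8, -303.8, 84.2]
tcp_rot: [179.9, 0.2, 95.9]
ft_force: [-0.7, 0.6, 0.3]
finger_gap: 50.0
grip_force: 0.0
time: 8.12
tool_pos: [477.6, -303.5, 255.8]
tcp_rot: [179.9, 0.2, 95.9]
ft_force: [0.7, -1.0, 0.8]
finger_gap: 50.1
grip_force: 0.0
306 [ 486.53304195 -292.63742308   48.24580657] 56.79083909032829
```

View pics/bin.png

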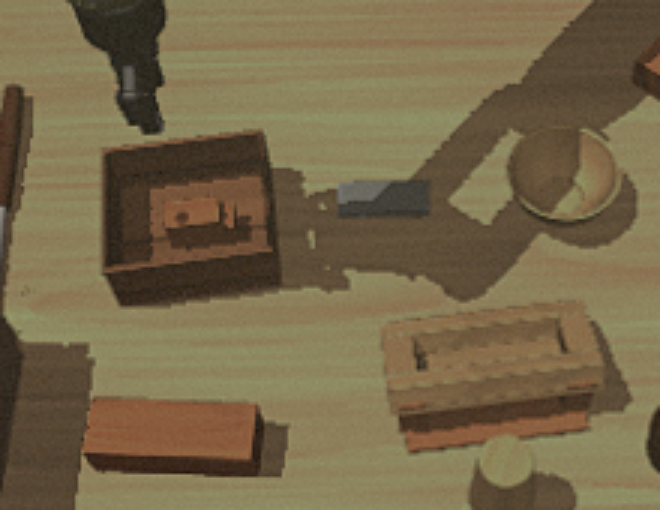

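The crop shows the offcut upright in the bin at about (200,212) and the recess empty. Next, the stone.

```bash
H="python3 -m handwheel"
$H '[[0.02,0.0037,0,0,0,0,0.0854],[0.0379,0.00705,0,0,0,0,0.0854],[0.0379,0.00705,0,0,0,0,0.0854],[0.0379,0.00705,0,0,0,0,0.0854],[0.0379,0.00705,0,0,0,0,0.0854],[0.0379,0.00705,0,0,0,0,0.0854],[0.0379,0.00705,0,0,0,0,0.0854],[0.0379,0.00705,0,0,0,0,0.0854]]'
$H '[[0.0379,0.00705,0,0,0,0,0.0854],[0.0379,0.00705,0,0,0,0,0.0854],[0.0379,0.00705,0,0,0,0,0.0854],[0.0379,0.00705,0,0,0,0,0.0854],[0.0379,0.00705,0,0,0,0,0.0854],[0.0379,0.00705,0,0,0,0,0.0854],[0.0379,0.00705,0,0,0,0,0.0854],[0.0379,0.00705,0,0,0,0,0.0854]]'
$H '[[0.0379,0.00705,0,0,0,0,0.0854],[0.018,0.0034,0,0,0,0,0.0854],[0,0,0,0,0,0,0.0854],[0,0,0,0,0,0,0.0854],[0,0,0,0,0,0,0.0854],[0,0,0,0,0,0,0.0854]]'
python3 - <<'E'
from h import *
p,d,M=shot("wrist","w3"); P=cloud("wrist",d,M); Q=P.reshape(-1,3)
b=Q[(abs(Q[:,2])<8)&(abs(Q[:,0]-531)<90)&(abs(Q[:,1]-324)<120)]; print("bench z",np.median(b[:,2]))
g=(abs(P[...,2]-28)<5)&(abs(P[...,0]-531)<60)&(abs(P[...,1]-324)<100)
T=P[g]; q=cv2.minAreaRect(T[:,:2].astype(np.float32)); print([np.round(v,2) for v in q],np.median(T[:,2]),len(T)); print(np.percentile(T,[.2,99.8],axis=0).round(1))
print(tool().round(2))
E
```

```text
time: 8.83
tool_pos: [500.5, -12.1, 251.4]
tcp_rot: [-180.0, 0.0, 95.9]
ft_force: [1.2, -0.2, 0.2]
finger_gap: 85.5
grip_force: 0.0
time: 9.5
tool_pos: [525.5, 295.6, 250.9]
tcp_rot: [-179.9, 0.0, 95.9]
ft_force: [-0.0, -0.7, -0.0]
finger_gap: 85.5
grip_force: 0.0
time: 10.0
tool_pos: [530.6, 349.1, 250.8]
tcp_rot: [-179.9, 0.1, 95.8]
ft_force: [0.0, 0.7, 0.2]
finger_gap: 85.4
grip_force: 0.0
bench z -0.027619479551105997
[array([533.25, 324.29]), array([150.33,  56.16]), np.float64(88.63)] 27.9303382400648 6136
[[504.7 250.2  25.2]
 [562.  399.4  30. ]]
[[-1.0000e-01  9.9000e-01 -0.0000e+00  5.3066e+02]
 [ 9.9000e-01  1.0000e-01 -0.0000e+00  3.4902e+02]
 [-0.0000e+00 -0.0000e+00 -1.0000e+00  2.5095e+02]
 [ 0.0000e+00  0.0000e+00  0.0000e+00  1.0000e+00]]
```

View pics/w3.png

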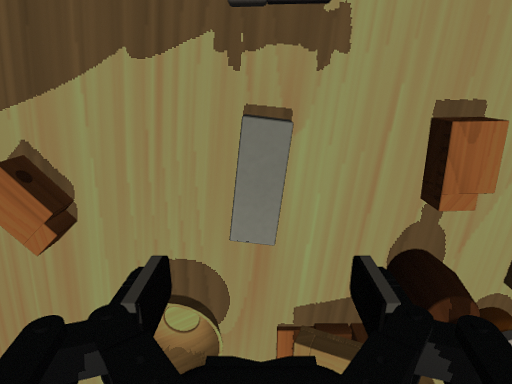

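The stone top is at about (262,180): 150.3 x 56.2 mm, height 27.9 mm, centre (533.3, 324.3), yaw −1.4°. This agrees with the scene view. I'll pick it up.

```bash
H="python3 -m handwheel"
$H '[[0,0,0,0,0,3.6,0.0854],[0,0,0,0,0,3.6,0.0854],[-0.012,0.0016,0.03,0,0,0,0.0854],[-0.0127,0.0016,0.035,0,0,0,0.0854],[0,0,0.04,0,0,0,0.0854],[0,0,0.035,0,0,0,0.0854],[0,0,0,0,0,0,0.0854],[0,0,0,0,0,0,0.0854]]'
$H '[[0,0,0,0,0,0,0.0854],[0,0,0,0,0,0,0.0854],[0,0,0,0,0,0,0.0854]]'
python3 - <<'E'
from h import *
f=R.from_euler('xyz',[180,0,88.63],degrees=True).as_matrix(); T=np.eye(4); T[:3,:3]=f; T[:3,3]=[533.25,324.3,27.5]; go(T)
E
```

```text
time: 10.72
tool_pos: [531.3, 323.6, 109.0]
tcp_rot: [-179.7, 0.2, 88.6]
ft_force: [-0.2, -0.4, -0.7]
finger_gap: 85.3
grip_force: 0.0
time: 10.97
tool_pos: [534.8, 326.4, 114.5]
tcp_rot: [179.8, -0.1, 88.7]
ft_force: [-0.4, 0.7, 0.2]
finger_gap: 85.2
grip_force: 0.0
turn [ 0.2  -0.1   0.05] shift(after turn, mm) [-2.1 -1.5 87. ] shift before [-2.3 -1.8 87. ]
```

```bash
H="python3 -m handwheel"
$H '[[-0.0015,-0.001,0.03,0,0,0,0.0854],[0,0,0.03,0,0,0,0.0854],[0,0,0.02,0,0,0,0.0854],[0,0,0.006,0,0,0,0.0854],[0,0,0,0,0,0,0.0854],[0,0,0,0,0,0,0.0854],[0,0,0,0,0,0,0.0854]]'
$H '[[0,0,0,0,0,0,0.045],[0,0,0,0,0,0,0.045],[0,0,0,0,0,0,0.045],[0,0,0,0,0,0,0.045],[0,0,0,0,0,0,0.045],[0,0,0,0,0,0,0.045],[0,0,0,0,0,0,0.045],[0,0,0,0,0,0,0.045]]' 60
$H '[[0,0,-0.01,0,0,0,0.045],[0,0,-0.02,0,0,0,0.045],[0,0,-0.04,0,0,0,0.045],[0,0,-0.04,0,0,0,0.045],[0,0,-0.04,0,0,0,0.045],[0,0,-0.03,0,0,0,0.045],[0,0,-0.01,0,0,0,0.045]]'
$H '[[0,0,0,0,0,0,0.045],[0,0,0,0,0,0,0.045]]'
```

```text
time: 11.55
tool_pos: [533.4, 324.8, 27.6]
tcp_rot: [179.9, -0.1, 88.7]
ft_force: [0.1, 0.5, -0.5]
finger_gap: 85.4
grip_force: 0.0
time: 12.22
tool_pos: [532.5, 324.5, 26.5]
tcp_rot: [180.0, -0.0, 88.7]
ft_force: [-1.6, -0.3, 7.5]
finger_gap: 54.5
grip_force: 66.6
time: 12.8
tool_pos: [533.9, 325.0, 221.7]
tcp_rot: [179.7, -0.2, 88.7]
ft_force: [0.9, 0.3, -4.5]
finger_gap: 54.6
grip_force: 66.2
time: 12.97
tool_pos: [531.3, 323.7, 213.2]
tcp_rot: [-179.8, 0.1, 88.7]
ft_force: [-0.3, -0.3, -7.5]
finger_gap: 54.5
grip_force: 66.1
```

Run:
```python
from h import *
A=np.load("face_w2.npz")["A"]; fc=np.array([657.1,17.15,68.05]); n=A[:,2]
go(targ(A,fc+(27+90)*n)); go(targ(A,fc+(27+90)*n))
```

```text
turn [-25.17   1.68  -7.17] shift(after turn, mm) [-318.    22.9   54. ] shift before [-309.8   83.8   39.4]
turn [-25.17   1.68  -7.17] shift(after turn, mm) [-318.    22.9   54. ] shift before [-309.8   83.8   39.4]
```

```bash
H="python3 -m handwheel"
$H '[[0,0,0,-6.29,0.42,-1.79,0.045],[0,0,0,-6.29,0.42,-1.79,0.045],[0,0,0,-6.29,0.42,-1.79,0.045],[0,0,0,-6.29,0.42,-1.79,0.045],[0,0,0,0,0,0,0.045]]'
$H '[[-0.02,0.0015,0.003,0,0,0,0.045],[-0.035,0.0025,0.006,0,0,0,0.045],[-0.035,0.0025,0.006,0,0,0,0.045],[-0.035,0.0025,0.006,0,0,0,0.045],[-0.035,0.0025,0.006,0,0,0,0.045],[-0.035,0.0025,0.006,0,0,0,0.045],[-0.035,0.0025,0.006,0,0,0,0.045],[-0.035,0.0025,0.006,0,0,0,0.045]]'
$H '[[-0.035,0.0025,0.006,0,0,0,0.045],[-0.018,0.001,0.003,0,0,0,0.045],[0,0,0,0,0,0,0.045],[0,0,0,0,0,0,0.045],[0,0,0,0,0,0,0.045],[0,0,0,0,0,0,0.045],[0,0,0,0,0,0,0.045]]'
python3 - <<'E'
from h import *
A=np.load("face_w2.npz")["A"]; fc=np.array([657.1,17.15,68.05]); n=A[:,2]
go(targ(A,fc+(27)*n)); p,d,M=shot("wrist","w4"); go(targ(A,fc+27*n))
# held stone in tool frame
C=np.array(r.calibration("wrist")["tool_from_camera"]); P=cloud("wrist",d,C)
m=(abs(P[...,2])<8)&(P[...,0]>15)&(P[...,0]<100)&(abs(P[...,1])<40); T=P[m]
print(len(T),np.percentile(T,[.5,2,50,98,99.5],axis=0).round(1))
for s in (1,-1):
    e=[ (x,T[(abs(T[:,0]-x)<2)][:,1]) for x in (30,45,60,70)]
for x,y in e: print(x,y.min().round(1) if len(y) else None,y.max().round(1) if len(y) else None,np.median(T[abs(T[:,0]-x)<2][:,2]).round(2))
E
```

```text
time: 13.38
tool_pos: [524.5, 320.9, 203.3]
tcp_rot: [155.5, 0.4, 96.2]
ft_force: [-2.4, -0.8, -9.2]
finger_gap: 54.8
grip_force: 66.4
time: 14.05
tool_pos: [594.8, 62.5, 179.5]
tcp_rot: [155.3, -0.2, 95.9]
ft_force: [-0.0, 0.3, -5.7]
finger_gap: 54.7
grip_force: 66.5
time: 14.63
tool_pos: [607.8, 13.4, 174.8]
tcp_rot: [155.0, -0.1, 96.1]
ft_force: [0.1, -0.2, -5.9]
finger_gap: 54.7
grip_force: 66.5
turn [-0.   -0.11  0.04] shift(after turn, mm) [-1.4 -0.4 90.7] shift before [-1.6 -0.4 90.7]
turn [ 0.03 -0.09  0.05] shift(after turn, mm) [-1.4 -0.6 90.9] shift before [-1.5 -0.7 90.9]
19809 [[ 15.4 -26.   -2.3]
 [ 16.5 -25.   -2. ]
 [ 48.2   1.4  -0.7]
 [ 73.8  28.    0.8]
 [ 74.5  29.    2.1]]
30 -26.4 29.4 -0.78
45 -26.4 29.6 -0.79
60 -26.6 29.3 -0.76
70 -26.9 29.5 -0.67
```

View pics/w4.png

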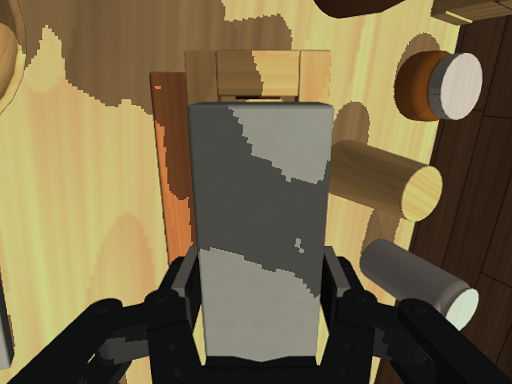

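```bash
cat > rel.py <<'E'
import sys
from h import *
def rel(f,zf):
    d=np.load(f+".npz")["d"]; C=np.array(r.calibration("wrist")["tool_from_camera"]); P=cloud("wrist",d,C)
    def band(m,ax): return np.percentile(P[m][:,ax],[.5,99.5]).round(1) if m.sum()>20 else None
    ok=(abs(P[...,1])<75)&(P[...,0]>60)&(P[...,0]<125)
    F=P[ok&(abs(P[...,2]-zf)<8)]; G=F
    for _ in range(5):
        c,*_u=np.linalg.lstsq(np.c_[G[:,:2],np.ones(len(G))],G[:,2],rcond=None); res=F[:,2]-np.c_[F[:,:2],np.ones(len(F))]@c; G=F[abs(res)<1.2]
    print("face: dz/dx,dz/dy",c[:2].round(4),"z at 0,0",c[2].round(2),len(G))
    print("face +y end",np.percentile(G[:,0],99.8).round(1))
    for x in range(int(G[:,0].min())+2,int(G[:,0].max()),4):
        y=G[abs(G[:,0]-x)<2][:,1]; 
        if len(y): ys=np.sort(y); g=np.diff(ys); k=g.argmax(); print(x,ys[0].round(1),ys[-1].round(1),"gap",ys[k].round(1),ys[k+1].round(1))
E
python3 -c "
from rel import *
rel('w4',118)"
```

```text
face: dz/dx,dz/dy [ 0.0098 -0.0005] z at 0,0 116.86 6348
face +y end 106.7
70 -52.5 51.3 gap -30.9 33.5
74 -52.1 50.5 gap -3.0 0.6
78 -52.7 50.9 gap 28.3 29.0
82 -52.3 50.7 gap 38.2 38.9
86 -52.3 50.5 gap 1.3 2.0
90 -51.9 51.0 gap 1.3 2.0
94 -51.7 50.8 gap 28.4 29.2
98 -52.0 50.6 gap 28.3 29.6
102 -51.7 50.9 gap 1.3 2.0
```

```bash
H="python3 -m handwheel"
$H '[[-0.0008,-0.002,0.02,0,0,0,0.045],[0,0,0.03,0,0,0,0.045],[0,0,0.02,0,0,0,0.045],[0,0,0.007,0,0,0,0.045],[0,0,0,0,0,0,0.045],[0,0,0,0,0,0,0.045],[0,0,0,0,0,0,0.045],[0,0,0,0,0,0,0.045]]'
python3 - <<'E'
from rel import *
p,d,M=shot("wrist","w5"); rel("w5",40)
C=np.array(r.calibration("wrist")["tool_from_camera"]); P=cloud("wrist",d,C)
m=(abs(P[...,2])<4)&(P[...,0]>15)&(P[...,0]<85)&(abs(P[...,1])<40); T=P[m]
print("end",np.percentile(T[:,0],99.8),[ (np.percentile(T[abs(T[:,0]-x)<3][:,1],[.2,99.8]).round(1),np.median(T[abs(T[:,0]-x)<3][:,2]).round(2)) for x in(35,50,65)])
A=np.load("face_w2.npz")["A"]; fc=np.array([657.1,17.15,68.05]); go(targ(A,fc+27*A[:,2]))
E
```

```text
time: 15.35
tool_pos: [639.8, 14.7, 106.9]
tcp_rot: [154.7, -0.0, 96.0]
ft_force: [-0.5, -0.1, -4.5]
finger_gap: 54.3
grip_force: 66.6
face: dz/dx,dz/dy [0.0023 0.0039] z at 0,0 42.3 15160
face +y end 108.6
62 -52.6 50.3 gap -36.0 38.9
66 -52.5 50.4 gap -35.8 39.1
70 -52.4 50.2 gap -35.5 38.0
74 -52.6 50.2 gap -30.7 28.7
78 -52.7 50.4 gap 1.4 1.9
82 -52.5 50.7 gap 1.4 1.9
86 -52.7 50.6 gap 0.9 1.4
90 -52.9 50.6 gap 0.9 1.4
94 -53.0 50.8 gap 0.9 1.4
98 -52.7 50.6 gap 0.9 1.4
102 -52.8 50.2 gap 0.9 1.4
106 -52.8 50.3 gap 1.4 1.8
end 74.77099531526447 [(array([-26.3,  29.2]), np.float64(-0.75)), (array([-26.4,  29.3]), np.float64(-0.72)), (array([-26.4,  29.3]), np.float64(-0.68))]
turn [ 0.23 -0.01 -0.01] shift(after turn, mm) [ 0.6 -0.5 15.5] shift before [ 0.6 -0.5 15.5]
```

```bash
H="python3 -m handwheel"
$H '[[0.0008,-0.0026,0.006,0,0,0,0.045],[0,0,0,0,0,0,0.045],[0,0,0,0,0,0,0.045],[0,0,0,0,0,0,0.045],[0,0,0,0,0,0,0.045],[0,0,0,0,0,0,0.045]]'
cat >> rel.py <<'E'
def short(f):
    p,d,M=shot("wrist",f); C=np.array(r.calibration("wrist")["tool_from_camera"]); P=cloud("wrist",d,C)
    m=(abs(P[...,2])<4)&(P[...,0]>15)&(P[...,0]<85)&(abs(P[...,1])<40); T=P[m]
    s=np.percentile(T[(T[:,0]>30)&(T[:,0]<68)][:,1],[.5,99.5]); se=np.percentile(T[:,0],99.8); sl=np.polyfit(T[:,0],T[:,2],1)
    F=P[(P[...,0]>79)&(P[...,0]<125)&(abs(P[...,1])<70)&(P[...,2]>10)&(P[...,2]<60)]; z0=np.median(F[:,2]); F=F[abs(F[:,2]-z0)<2]
    b=F[(F[:,0]>84)&(F[:,0]<104)]; e=np.percentile(b[:,1],[.5,99.5]); fe=np.percentile(F[:,0],99.8)
    print("stone y",s.round(2),"end",se.round(2),"slope",sl[0].round(4),"| face y",e.round(2),"end",fe.round(2),"z",z0.round(2),"slope",np.polyfit(F[:,0],F[:,2],1)[0].round(4),np.polyfit(F[:,1],F[:,2],1)[0].round(4))
    print("shift stone->recess: x",(fe-108-(se-75)).round(2),"y",(e.mean()-s.mean()).round(2),"gap",(z0-27.25).round(2))
E
python3 -c "
from rel import *
short('w6')"
```

```text
time: 15.9
tool_pos: [639.0, 15.5, 98.2]
tcp_rot: [154.9, -0.0, 96.0]
ft_force: [0.0, 0.6, -5.3]
finger_gap: 54.6
grip_force: 66.5
stone y [-26.03  28.91] end 74.77 slope 0.0044 | face y [-47.77  54.21] end 107.74 z 35.0 slope 0.0054 0.001
shift stone->recess: x -0.03 y 1.77 gap 7.75
```

```bash
H="python3 -m handwheel"
$H '[[0,0,0,0,0,0,0.045],[0,0,0,0,0,0,0.045],[0,0,0,0,0,0,0.045],[0,0,0,0,0,0,0.045],[0,0,0,0,0,0,0.045],[0,0,0,0,0,0,0.045]]' | sed -n 2,3p
python3 -c "
from rel import *
short('w7')"
$H '[[0,-0.001,0,0,0,0,0.045],[0,0,0,0,0,0,0.045],[0,0,0,0,0,0,0.045],[0,0,0,0,0,0,0.045],[0,0,0,0,0,0,0.045],[0,0,0,0,0,0,0.045]]' | sed -n 2,3p
python3 -c "
from rel import *
short('w8')"
```

```text
tool_pos: [638.9, 15.6, 98.1]
tcp_rot: [154.9, -0.0, 96.0]
stone y [-26.04  28.94] end 74.77 slope 0.0044 | face y [-47.7   54.31] end 107.74 z 34.95 slope 0.0051 0.0011
shift stone->recess: x -0.02 y 1.85 gap 7.7
tool_pos: [638.1, 15.5, 97.7]
tcp_rot: [154.9, -0.0, 96.0]
stone y [-26.04  28.99] end 74.77 slope 0.0044 | face y [-46.75  55.33] end 107.75 z 34.95 slope 0.005 0.0012
shift stone->recess: x -0.02 y 2.82 gap 7.7
```

```bash
H="python3 -m handwheel"
$H '[[0,0.0026,0,0,0,0,0.045],[0,0,0,0,0,0,0.045],[0,0,0,0,0,0,0.045],[0,0,0.003,0,0,0,0.045],[0,0,0.003,0,0,0,0.045],[0,0,0,0,0,0,0.045],[0,0,0,0,0,0,0.045],[0,0,0,0,0,0,0.045]]'
python3 -c "
from rel import *
short('w9')"
$H '[[0,0,0.002,0,0,0,0.045],[0,0,0,0,0,0,0.045],[0,0,0.001,0,0,0,0.045],[0,0,0,0,0,0,0.045],[0,0,0,0,0,0,0.045]]'
```

```text
time: 17.72
tool_pos: [642.8, 16.0, 93.1]
tcp_rot: [154.9, -0.0, 96.0]
ft_force: [0.7, 0.6, -5.6]
finger_gap: 54.5
grip_force: 66.6
stone y [-26.05  28.95] end 74.77 slope 0.0047 | face y [-48.93  53.01] end 107.88 z 28.77 slope 0.0048 0.0004
shift stone->recess: x 0.11 y 0.59 gap 1.52
time: 18.18
tool_pos: [644.1, 16.1, 90.6]
tcp_rot: [154.9, -0.0, 96.0]
ft_force: [0.8, -0.2, -5.4]
finger_gap: 54.6
grip_force: 66.6
```

```bash
H="python3 -m handwheel"
$H '[[0,0.0003,0.001,0,0,0,0.045],[0,0,0.001,0,0,0,0.045],[0,0,0,0,0,0,0.045],[0,0,0,0,0,0,0.045]]' 
python3 -c "
from rel import *
short('w10')"
$H '[[0,0,0.001,0,0,0,0.045],[0,0,0.001,0,0,0,0.045],[0,0,0,0,0,0,0.045],[0,0,0,0,0,0,0.045]]'
```

```text
time: 18.52
tool_pos: [645.2, 16.3, 88.8]
tcp_rot: [154.9, -0.0, 96.0]
ft_force: [-0.1, -0.7, -5.1]
finger_gap: 54.5
grip_force: 66.6
stone y [-26.05  28.95] end 74.77 slope 0.0048 | face y [-49.27  52.54] end 107.64 z 23.86 slope 0.0048 0.0009
shift stone->recess: x -0.13 y 0.18 gap -3.39
time: 18.9
tool_pos: [646.1, 16.3, 87.0]
tcp_rot: [154.9, -0.0, 96.0]
ft_force: [-0.2, 0.2, -5.0]
finger_gap: 54.9
grip_force: 66.6
```

The stone is about 5 mm into the recess with no side load. I'll go on into the cheeks.

```bash
H="python3 -m handwheel"
for i in 1 ; do $H '[[0,0,0.001,0,0,0,0.045],[0,0,0.001,0,0,0,0.045],[0,0,0.001,0,0,0,0.045],[0,0,0,0,0,0,0.045],[0,0,0,0,0,0,0.045]]'; done | grep -E "pos|ft|grip"
$H '[[0,0,0.001,0,0,0,0.045],[0,0,0.001,0,0,0,0.045],[0,0,0,0,0,0,0.045],[0,0,0,0,0,0,0.045]]'| grep -E "pos|ft|grip"
python3 -c "
from rel import *
short('w11')"
```

```text
tool_pos: [647.3, 16.4, 84.3]
ft_force: [-0.2, -0.5, -4.9]
grip_force: 66.6
tool_pos: [648.4, 16.7, 82.8]
ft_force: [-1.8, 2.0, -2.3]
grip_force: 67.0
stone y [-26.06  28.96] end 74.81 slope 0.0075 | face y [-49.68  52.18] end 107.64 z 17.12 slope 0.0054 0.0015
shift stone->recess: x -0.16 y -0.2 gap -10.13
```

```bash
H="python3 -m handwheel"
$H '[[0,0,0.001,0,0,0,0.045],[0,0,0.001,0,0,0,0.045],[0,0,0,0,0,0,0.045],[0,0,0,0,0,0,0.045]]'| grep -E "pos|ft|grip"
$H '[[0,0,0.001,0,0,0,0.045],[0,0,0,0,0,0,0.045],[0,0,0,0,0,0,0.045]]'| grep -E "pos|ft|grip"
python3 -c "
from rel import *
short('w12')"
```

```text
tool_pos: [649.2, 16.6, 82.0]
ft_force: [-14.1, 0.7, 11.7]
grip_force: 76.1
tool_pos: [649.3, 16.6, 82.0]
ft_force: [-28.1, -0.8, 25.1]
grip_force: 86.4
stone y [-26.07  28.93] end 74.78 slope 0.0068 | face y [-49.95  51.72] end 107.85 z 15.91 slope 0.0039 0.0007
shift stone->recess: x 0.07 y -0.54 gap -11.34
```

```bash
H="python3 -m handwheel"
$H '[[0,0,-0.0015,0,0,0,0.045],[0,0,0,0,0,0,0.045],[0,0,0,0,0,0,0.065],[0,0,0,0,0,0,0.075],[0,0,0,0,0,0,0.075],[0,0,0,0,0,0,0.075]]'| grep -E "pos|ft|g"
$H '[[0,0,-0.01,0,0,0,0.075],[0,0,-0.025,0,0,0,0.075],[0,0,-0.025,0,0,0,0.03],[0,0,0,0,0,0,0.0],[0,0,0,0,0,0,0.0],[0,0,0,0,0,0,0.0],[0,0,0,0,0,0,0.0],[0,0,0,0,0,0,0.0]]'| grep -E "pos|ft|g"
python3 - <<'E'
from h import *
p,d,M=shot("wrist","w13"); C=np.array(r.calibration("wrist")["tool_from_camera"]); P=cloud("wrist",d,C)
g=(abs(P[...,1])<20)&(P[...,0]>10)&(P[...,0]<70); Q=P[g]
k=np.polyfit(Q[:,0],Q[:,2],1); print("stone slopes",np.linalg.lstsq(np.c_[Q[:,:2],np.ones(len(Q))],Q[:,2],rcond=None)[0])
F=P[(P[...,0]>79)&(P[...,0]<104)&(abs(P[...,1])<45)]; print("face z",np.median(F[:,2]),"stone z",np.median(Q[:,2]))
E
```

```text
tool_pos: [649.5, 16.4, 81.8]
ft_force: [1.1, 0.4, -0.4]
finger_gap: 75.0
grip_force: 0.0
tool_pos: [623.0, 14.0, 134.1]
ft_force: [0.5, 0.2, 0.8]
finger_gap: 1.8
grip_force: 0.0
stone slopes [  2.23820341  -0.15003782 -61.47809651]
face z 74.33018618543602 stone z -26.82143778765071
```

View pics/w13.png

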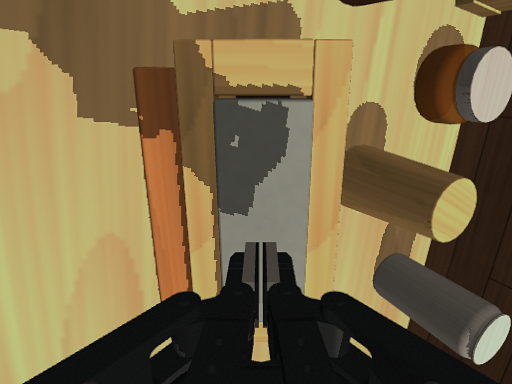

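The stone sits straight in the recess, about 17 mm proud, with the closed fingers above its middle. I'll press it home.

```bash
H="python3 -m handwheel"
$H '[[0,0,0.015,0,0,0,0.0],[0,0,0.015,0,0,0,0.0],[0,0,0.004,0,0,0,0.0],[0,0,0.002,0,0,0,0.0],[0,0,0.002,0,0,0,0.0],[0,0,0.002,0,0,0,0.0],[0,0,0.002,0,0,0,0.0]]'| grep -E "pos|ft"
$H '[[0,0,0.002,0,0,0,0.0],[0,0,0.002,0,0,0,0.0],[0,0,0,0,0,0,0.0]]'| grep -E "pos|ft"
$H '[[0,0,0.0015,0,0,0,0.0],[0,0,0.0015,0,0,0,0.0],[0,0,0,0,0,0,0.0]]'| grep -E "pos|ft"
```

```text
tool_pos: [641.6, 15.8, 98.1]
ft_force: [0.1, -0.0, 0.4]
tool_pos: [643.2, 15.9, 94.1]
ft_force: [0.6, -1.5, 0.7]
tool_pos: [644.5, 16.4, 91.6]
ft_force: [-1.2, 1.4, 3.4]
```

```bash
H="python3 -m handwheel"
$H '[[0,0,0.0015,0,0,0,0.0],[0,0,0.0015,0,0,0,0.0],[0,0,0,0,0,0,0.0]]'| grep -E "pos|ft"
python3 - <<'E'
from h import *
p,d,M=shot("wrist","w14"); C=np.array(r.calibration("wrist")["tool_from_camera"]); P=cloud("wrist",d,C)
g=(abs(P[...,1])<20)&(P[...,0]>30)&(P[...,0]<70); F=P[(P[...,0]>79)&(P[...,0]<104)&(abs(P[...,1])<45)]; print("face z",np.median(F[:,2]),"stone z",np.median(P[g][:,2]))
E
```

```text
tool_pos: [645.6, 16.4, 88.4]
ft_force: [-0.2, 1.6, 1.2]
face z 23.221356439876317 stone z 17.769726438821664
```

```bash
H="python3 -m handwheel"
$H '[[0,0,0.0015,0,0,0,0.0],[0,0,0.0015,0,0,0,0.0],[0,0,0.0015,0,0,0,0.0],[0,0,0,0,0,0,0.0]]'| grep -E "pos|ft"
$H '[[0,0,0.001,0,0,0,0.0],[0,0,0,0,0,0,0.0],[0,0,0,0,0,0,0.0]]'| grep -E "pos|ft"
python3 - <<'E'
from h import *
p,d,M=shot("wrist","w15"); C=np.array(r.calibration("wrist")["tool_from_camera"]); P=cloud("wrist",d,C)
g=(abs(P[...,1])<20)&(P[...,0]>30)&(P[...,0]<70); F=P[(P[...,0]>79)&(P[...,0]<104)&(abs(P[...,1])<45)]; print("face z",np.median(F[:,2]),"stone z",np.median(P[g][:,2]))
E
```

```text
tool_pos: [647.1, 16.7, 85.2]
ft_force: [-16.5, 3.0, 16.7]
tool_pos: [647.3, 16.7, 85.2]
ft_force: [-29.8, 1.2, 30.5]
face z 19.68365695651383 stone z 19.645439700669286
```

The force rises sharply, so the stone is home and flush to 0.1 mm on the +y side. I'll retreat and check it all round.

```bash
H="python3 -m handwheel"
$H '[[0,0,-0.005,0,0,0,0.0],[0,0,-0.03,0,0,0,0.0],[0,0,-0.04,0,0,0,0.0],[0,0,-0.04,0,0,0,0.0],[-0.04,0,0,0,0,0,0.0],[-0.04,0,0,0,0,0,0.0],[-0.02,0,0,0,0,0,0.0],[0,0,0,0,0,0,0.0]]'
$H '[[0,0,0,0,0,0,0.0],[0,0,0,0,0,0,0.0],[0,0,0,0,0,0,0.0],[0,0,0,0,0,0,0.0]]' | grep pos
python3 - <<'E'
from meas import *
p,d,M=shot("wrist","w16"); P=cloud("wrist",d,M); c,A,F,Q=analyse(P); L=(F-c)@A
q=cv2.minAreaRect(L[:,:2].astype(np.float32)); print(q); m=np.array(q[0])
L=(Q-c)@A; L[:,:2]-=m
S=L[(abs(L[:,0])<25)&(abs(L[:,1])<70)]; fr=L[(abs(L[:,0])>33)&(abs(L[:,0])<48)&(abs(L[:,1])<100)]
f=lambda X:np.linalg.lstsq(np.c_[X[:,:2],np.ones(len(X))],X[:,2],rcond=None)[0].round(4)
X=S[abs(S[:,2])<6]; Y=fr[abs(fr[:,2])<3]; print("stone",f(X),len(X),"frame",f(Y))
E
```

```text
time: 24.23
tool_pos: [610.0, -92.5, 188.2]
tcp_rot: [154.8, 0.1, 95.8]
ft_force: [0.4, 0.0, -0.1]
finger_gap: 0.3
grip_force: 0.0
tool_pos: [609.5, -87.0, 187.1]
((0.670440673828125, -6.129295349121094), (150.12332153320312, 104.44802856445312), 89.97724914550781)
stone [ 0.      0.0009 -0.0024] 11796 frame [0.0001 0.0001 0.0555]
```

View pics/w16.png

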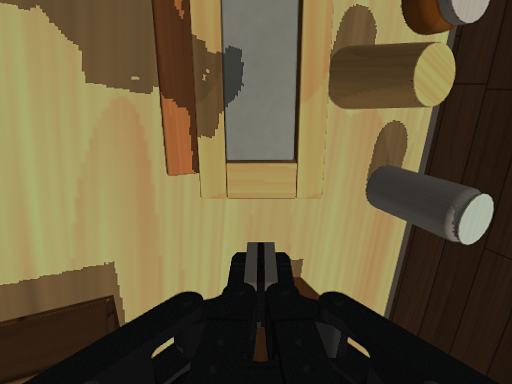

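The picture shows the stone (220–298, 0–160) flush in the recess. The fit puts it level with the frame within 0.1 mm at the middle, tilt below 0.001 rad, and the arm is clear of everything.

```bash
python3 -c "
from bench import r
print(r.hand_in())"
```

```text
the job is handed in; nothing more can be done
None
```

The offcut is in the scrap bin and the stone is pressed home, measuring flush with the holder's face to about 0.1 mm; I handed the job in at about 24 s, and no verdict was shown.

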